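# Focus the macro stand on a seed head and hold it for the exposure

### The arm

A 7-joint arm with a two-finger parallel gripper is mounted at the origin on the work surface. World frame = base frame: x ahead of the robot, y to its left, z up, the work surface at z = 0. Lengths are in m, angles in rad, forces in N, time in s.
With the tool pointing down it reaches from about 0.4 to 0.85 m from the base axis. Payload 4.5 kg.
Tool frame: the origin (TCP) lies on the centre line of the jaws, within the pads' length; the fingertips stand 11 mm ahead of it and the grasp point (between the pads) lies 8 mm behind it (bot.finger_overhang is the distance from the TCP to the fingertips, in m); z points along the fingers, x is the direction in which the jaws open and shut, and the axes are right-handed (so a half turn about z gives the same grasp; the last joint's range is limited). The gripper opens to 88 mm and grips with 3 to 60 N. Pads are 18 mm wide; open, the fingers measure 123 mm over their backs; the gripper's body (75 mm by 187 mm) begins 45 mm behind the grasp point.
Start: joints at [1.204, 0.689, -0.195, 1.565, 0.157, 0.902, -0.215], TCP at [0.244, -0.575, 0.25] pointing down, gripper open.
Joint ranges: [-3.01, 3.01], [-0.46, 2.08], [-1.47, 1.51], [0.13, 2.56], [-1, 4.14], [0.04, 2.09], [-2.66, 2.66]. Speed limits (rad/s): [2.57, 2.57, 3.14, 3.14, 3.14, 3.14, 3.14].

### API

Orientations are given as a unit quaternion [x, y, z, w].
In Python, from station import bot gives the robot as it stands.
- The arm moves only by the shell command python3 -m inch 'ROWS' [OPENING]. ROWS is JSON, a list of rows, each an object of numbers: "dx", "dy", "dz": the shift along the tool's x, y, z in mm; "twist": the turn about the tool's z in units of 8 degrees (1.0 is 8 degrees). In form: [{"dx": .., "dy": .., "dz": .., "twist": ..}, ...]. A call has 1 to 8 rows; each row shifts and turns the commanded pose from where the row before left it, along the tool's axes as they then stand; what a row does not reach is not made up. A row lasts 1/10 s, in which the tool goes at most 50 mm and 8.59 degrees, less where a joint would pass 70% of its speed; a pose out of reach is approached as far as the arm can. A call with a gripper value outside its range is refused whole. OPENING is the closure, from 0 (fully open) to 1 (shut), set as the call begins (- or left out, the last holds). The fingers move at their own pace and stop on an object; the grip force is fixed at half the most. Time passes only in rows, so rows that do not move let the fingers close. It gives the time, the measured TCP pose, the force and the opening at its end, in the units of the state.
- bot.read_state(): the state, without advancing time (a new reading comes with each control period).
- bot.grab_frame(name): name is "scene" or "top" or "wrist"; returns a dict with "img" (420x560x3 uint8, red, green, blue), "range_z" (420x560 float32, m along the optical axis (not along the pixel's ray), 0 where there is no reading), "fx", "fy", "cx", "cy" (pixels), "R" (3x3) and "t" (3): a world point X has camera coordinates R X + t. Camera axes: x right, y down, z forward; pixel columns grow to the right and rows downward; lengths in m; the calibration is good to about 2 mm. A picture is of the moment at which its call begins.
- bot.job_done(): hands the job in, once; it reports no verdict.
Trained networks look in a picture, given as the dict that the camera call returned (one of the last four; its "shot" number tells which), for a name from the list of things; names that differ only in an ending like _2 or _b are one class to them, and where a whole thing is asked for, a point or a joint stands for the part that bears it (a point fixed in the world has none). Each returns a list of dicts, best first, with "p" (0 to 1); they miss things now and then, are a little off and sometimes report something else, mostly with a low value. They report only what shows in the picture. A call takes as long as a camera call. They do not tell look-alikes from the thing itself.
- bot.boxes_of(picture, query): "centre" ([column, row] in pixels, amid what is visible of it).
The state is a dict: "clock": time; "q": joint angles; "dq": joint speeds; "effort": joint torques, N m; "eef_pos": TCP position; "orientation": TCP orientation; "force": force on the tool from outside, world axes, zero at the start; "wrist_torque": the same for the moment, N m; "opening": opening from 0.0 (shut) to 1.0 (fully open).
Only numpy, scipy, OpenCV 4.12 (cv2) and the standard library are available. Lean on these libraries where they do the work, as an engineer would, in place of code of your own. Each camera call takes 0.05 s, during which the arm holds its last target. There are 200 camera calls.

### The job

Stand the seed head on its tall slim wooden mount upright in the cup of the macro focusing stand and let go of it, leaving the other things on the bench where they are. Then push the stand's sprung focus lever forward from its rest, feel it click over the teeth of the click plate, and stop after the fourth click, in the gap before the fifth tooth and without ever going over that one. The lever springs back if it is let go, so finish with the gripper still touching the lever and holding it there for the exposure.

Things in the scene. Friction and masses are not known exactly. Their poses are not given: they have to be found in the camera images.
- mount_mid (a point): loose seed head on a tall slim round wooden mount, upright on the bench: a plain cylinder 26 mm in diameter and 56 mm tall; the dark seed head on it (20 mm wide) brings the whole to 78 mm; about 50 g. The point lies on its axis half-way up the whole, 39 mm above its underside, on the bare cylinder. The other mount (a dark cone on a low cork 46 mm wide) is not wanted
- cup (a point): middle of the inner floor of the round aluminium cup on the fixed white stand, before the camera's lens: inner diameter 32 mm, 8 mm deep, outer diameter 42 mm; floor 30 mm and rim 38 mm above the bench. Its axes are the stand's: z up, +y towards the camera, whose lens front is 60 mm or more from the cup's axis; the lever's pivot is 105 mm away towards -y
- stand: the white stand's base plate, fixed, 200 mm (x) by 330 mm (y) by 20 mm thick; origin at the bench, y from -170 to +160 mm of it. The little black camera on it is 95 mm tall and creeps 10 mm per rad of the lever towards -y
- knob (a point): point on the axis of the upright black knob at the end of the focus lever, 69 mm above the bench: a cylinder 16 mm in diameter standing from 37 to 87 mm above the bench. The flat steel arm at its foot runs to the pivot 85 mm away, its top 45 mm above the bench. Its x axis points outward from the pivot along the arm
- lever (a joint): angle of the focus lever, rad: 0 at its rest stop (arm pointing to the stand's -y), growing clockwise seen from above (the knob first moves to the stand's -x) up to 1.95. A spring pushes it back with about 5 N at the knob at rest, 8 N at 1.4 rad; it springs back to 0 from anywhere if let go
- plate: aluminium click plate, a fixed disc 124 mm in diameter under the lever; origin at the centre of its underside, on the lever's pivot axis, 20 mm above the bench, z up. Six dark pins 5 mm thick (the teeth) stand on it 48 mm from the pivot, 0.25 rad apart: the first on the plate's x axis, the others following clockwise seen from above
- tooth1 (a point): the first tooth's pin, 0.2 to 0.5 rad from the lever's rest, different each time. A sprung pawl under the arm's centreline rides over the teeth: it climbs from 0.1 rad before a pin (pushing the knob takes about 3 N more), is on the crest when the arm is over the pin, then drops (about 3 N less) and is down 0.1 rad past it: one click
Things that resemble listed ones, but are neither listed nor needed, are in the scene too. What is shaped like the part that bears mount_mid but purple is not meant.

How it is judged:
On the way, in this order (a step that is already met when the one before it is completed fails the run):
1. the seed head's mount stands upright in the cup, released, with the lever still at rest (horizontal distance between mount_mid and cup below 0.006 m and z of mount_mid in the frame of cup between 0.036 and 0.042 m and angle between mount_mid's own z axis and vertical below 0.1 rad and contact force between the fingers and mount below 0.1 N and value of joint lever below 0.08 rad), for 0.2 s.
2. the fingers hold the lever in the gap after the fourth tooth (y of knob in the frame of plate between -0.0708 and -0.0589 m and x of knob in the frame of plate above 0.03 m and contact force between the fingers and lever above 1 N), for 0.3 s.
At the end, for the whole second after the job is handed in: Fingers press the still lever (over 1 N) between the crests of the fourth and fifth teeth (arm 0.77 to 0.98 rad clockwise of the plate's x axis); the seed head's mount stands on the cup's floor, within 6 mm of its centre and 0.1 rad of upright, untouched by the robot (all of step 2 and velocity of joint lever between -0.1 and 0.1 rad/s and horizontal distance between mount_mid and cup below 0.006 m and z of mount_mid in the frame of cup between 0.036 and 0.042 m and angle between mount_mid's own z axis and vertical below 0.1 rad and contact force between each of the arm, the fingers and mount below 0.1 N); the arm keeps its last pose, push and grip.
It fails at once if the lever is pushed over the fifth tooth (y of knob in the frame of plate below -0.0727 m).
It fails at once if one of the other things on the bench is moved more than 15 mm (distance of any of cone_mount, dish, tweezers, vial from where it was at the start of the episode above 0.015 m).
It also fails if it takes over 72 s, if anything falls off the work surface, if the arm or the gripper's body presses on something with over 40 N, if the wrist force passes 120 N, or if a joint passes its speed limit or range.

## Working session

There is one attempt and no reset: what is moved stays moved. The work goes in short steps, Python scripts to look and compute and a shell command to move; the robot and the scene stay as the last step left them, time stands still between calls to the robot, and variables do not carry over. Pictures are saved under pics/ and viewed, about 8 in all and at most 12, crops included, and the job is handed in when it is done.

```bash
ls; mkdir -p pics
cat > h.py <<'E'
import numpy as np, cv2
from station import bot
def save(f,n): cv2.imwrite('pics/'+n,f["img"][:,:,::-1])
def px(f,u,v,z=None,h=None):
    R=np.array(f["R"]);t=np.array(f["t"])
    d=np.array([(u-f["cx"])/f["fx"],(v-f["cy"])/f["fy"],1.])
    if h is not None:
        o=-R.T@t; r=R.T@d; return o+r*(h-o[2])/r[2]
    if z is None: z=f["range_z"][int(round(v)),int(round(u))]
    return R.T@(d*z-t)
def cloud(f):
    R=np.array(f["R"]);t=np.array(f["t"])
    v,u=np.mgrid[0:420,0:560]; z=f["range_z"]
    P=np.stack([(u-f["cx"])/f["fx"]*z,(v-f["cy"])/f["fy"]*z,z],-1)-t
    return P@R
E
python3 - <<'E'
from h import *
fs=[]
for n in ("scene","top"):
    f=bot.grab_frame(n); save(f,n+'1.png')
    np.savez(n+'1.npz',**{k:np.array(v) for k,v in f.items()})
    for q in ("mount_mid","cup","knob","tooth1","plate","stand","lever","cone_mount"):
        try:
            for b in bot.boxes_of(f,q)[:3]: 
                u,v=b["centre"]; print(n,q,round(b["p"],2),np.round([u,v]),np.round(px(f,u,v),3))
        except Exception as e: print(n,q,e)
    fs.append(f["img"])
cv2.imwrite('pics/a.png',cv2.resize(np.vstack(fs),(560,840))[:,:,::-1])
s=bot.read_state();print(s)
E
```

```text
pics
scene mount_mid 0.85 [390. 214.] [0.509 0.283 0.042]
scene mount_mid 0.81 [447. 221.] [0.514 0.412 0.046]
scene mount_mid 0.5 [419. 225.] [0.528 0.35  0.038]
scene cup 0.92 [295. 235.] [0.586 0.07  0.018]
scene knob 0.87 [220. 219.] [ 0.585 -0.102  0.042]
scene tooth1 0.64 [248. 232.] [ 0.598 -0.036  0.026]
scene plate 0.71 [247. 232.] [ 0.597 -0.039  0.025]
scene stand 0.63 [246. 229.] [ 0.59  -0.042  0.025]
scene stand 0.58 [295. 235.] [0.586 0.07  0.018]
scene lever 0.7 [222. 222.] [ 0.592 -0.096  0.044]
scene cone_mount it knows: cup, knob, lever, mount_mid, plate, stand, tooth
top mount_mid 0.52 [169. 218.] [0.512 0.344 0.06 ]
top mount_mid 0.34 [301. 193.] [ 0.577 -0.04   0.045]
top cup 0.83 [263. 199.] [0.564 0.071 0.036]
top knob 0.76 [318. 188.] [ 0.59  -0.089  0.048]
top tooth1 0.87 [301. 193.] [ 0.577 -0.041  0.045]
top tooth1 0.46 [315. 188.] [ 0.589 -0.082  0.045]
top plate 0.75 [300. 196.] [ 0.572 -0.037  0.027]
top stand 0.79 [264. 199.] [0.562 0.067 0.041]
top stand 0.41 [318. 189.] [ 0.585 -0.09   0.051]
top lever 0.47 [319. 189.] [ 0.588 -0.092  0.046]
top cone_mount it knows: cup, knob, lever, mount_mid, plate, stand, tooth
{'clock': 0.8, 'q': array([ 1.20382253,  0.68905461, -0.19462732,  1.56527281,  0.15731179,
        0.90245294, -0.21508607]), 'dq': array([-2.10059844e-03, -3.32545200e-05,  7.08005148e-04, -8.40783762e-04,
        3.81524484e-04,  4.07508642e-04,  2.37551574e-03]), 'effort': array([-3.33963399e-04, -5.27448821e+01, -1.26685068e+00, -1.53743452e+01,
       -5.18921460e-02, -8.25174193e-04, -1.78157819e-05]), 'eef_pos': array([ 0.24389147, -0.57550963,  0.24977904]), 'orientation': array([ 8.33722798e-01, -5.52183199e-01,  9.05681817e-05,  4.10492975e-05]), 'force': array([-0.46601923, -0.4531383 , -0.06399817]), 'wrist_torque': array([-0.06342034,  0.02534576, -0.02220775]), 'opening': 0.9981669667310957}
```

Run:
```python
import cv2,numpy as np
a=cv2.imread('pics/scene1.png');b=cv2.imread('pics/top1.png')
c1=cv2.resize(a[150:290,160:500],(800,329),interpolation=cv2.INTER_CUBIC)
c2=cv2.resize(b[130:270,100:380],(540,270),interpolation=cv2.INTER_CUBIC)
o=np.zeros((600,800,3),np.uint8);o[:329]=c1;o[329:599,:540]=c2
cv2.imwrite('pics/c1.png',o)
```

```text
(no output)
```

View pics/c1.png

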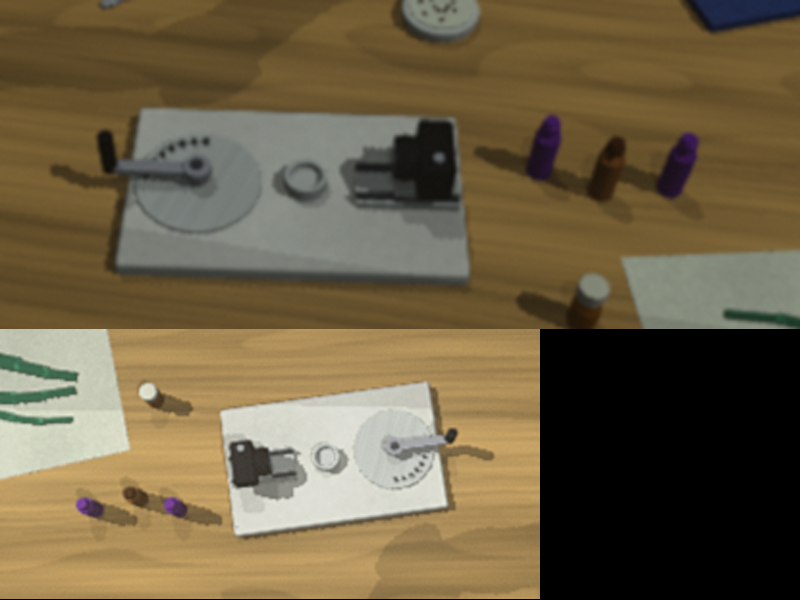

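The three mount-shaped candidates in the scene view (original pixels) are a purple one at (390,214), a brown one at (419,225) and a purple one at (447,221). The brown wooden one fits the description, since purple is excluded. In the top view it is at (169,218). The cup is at (295,235) and the knob at (220,219), both in the scene view. I'll start moving and confirm the target with a wrist crop.

```bash
python3 -m inch '[{"twist":-1.05},{"twist":-1.05},{"twist":-1.05},{"twist":-1.05},{"twist":-1.05},{"twist":-1.05},{"twist":-1.05},{"twist":-1.05}]' 0
python3 -m inch '[{"dx":36,"dy":-32},{"dx":36,"dy":-32},{"dx":36,"dy":-32},{"dx":36,"dy":-32},{"dx":36,"dy":-32},{"dx":36,"dy":-32},{"dx":36,"dy":-32},{"dy":-30}]'
python3 - <<'E'
from h import *
# stand pose from the stored clouds
for n in("top","scene"):
    f=dict(np.load(n+'1.npz')); P=cloud(f); im=f["img"].astype(int)
    ok=(f["range_z"]>0)&(np.abs(P[...,2]-0.020)<0.004)&(im.min(-1)>60)&((im.max(-1)-im.min(-1))<40)&(P[...,0]>.4)&(P[...,0]<.75)&(P[...,1]>-.2)&(P[...,1]<.25)
    r=cv2.minAreaRect(P[ok][:,:2].astype(np.float32)*1000); print(n,ok.sum(),r)
    g=lambda u,v:None
    k=(P[...,2]>.050)&(P[...,2]<.09)&(P[...,0]>.5)&(P[...,0]<.65)&(P[...,1]<-.06)&(P[...,1]>-.2)
    print('knob',k.sum(),P[k].mean(0).round(4))
    k=(P[...,2]>.025)&(P[...,2]<.08)&(np.hypot(P[...,0]-.52,P[...,1]-.347)<.035)
    print('mount',k.sum(),P[k].mean(0).round(4),P[k].min(0).round(3),P[k].max(0).round(3))
    k=(P[...,2]>.033)&(P[...,2]<.042)&(np.hypot(P[...,0]-.57,P[...,1]-.07)<.04)
    print('cup',k.sum(),P[k].mean(0).round(4),P[k].min(0).round(3),P[k].max(0).round(3))
E
```

```text
top 4513 ((573.6904296875, 45.670135498046875), (199.37486267089844, 329.3873596191406), 6.353907108306885)
knob 38 [ 0.5915 -0.1246  0.073 ]
mount 74 [0.5175 0.3435 0.0577] [0.508 0.335 0.027] [0.532 0.358 0.079]
cup 89 [0.5734 0.0585 0.0373] [0.553 0.036 0.033] [0.593 0.107 0.042]
scene 7091 ((571.6087036132812, 44.97442626953125), (202.8231658935547, 328.75341796875), 6.370707035064697)
knob 102 [ 0.5947 -0.1328  0.0735]
mount 215 [0.5232 0.3453 0.0538] [0.509 0.334 0.025] [0.532 0.359 0.08 ]
cup 120 [0.5712 0.0561 0.0366] [0.549 0.034 0.033] [0.592 0.108 0.041]$[0]: bad value
$[0]: bad value
```

```bash
python3 -m inch '[{"dx":0,"dy":0,"dz":0,"twist":-1.0},{"dx":0,"dy":0,"dz":0,"twist":-1.0}]' 0; python3 -m inch '[{"dx":0,"dy":0,"dz":0,"twist":-1.05}]' 0;python3 -m inch '[{"dx":30,"dy":-10,"dz":0,"twist":-1}]'
```

```text
clock: 1.0
eef_pos: [0.244, -0.5754, 0.2498]
orientation: [0.904, -0.428, -0.0, 0.0]
force: [-0.5, 1.1, -0.3]
opening: 1.0
clock: 1.1
eef_pos: [0.2439, -0.5755, 0.2498]
orientation: [0.933, -0.361, -0.0, 0.0]
force: [-0.7, 0.5, -0.1]
opening: 0.998
clock: 1.2
eef_pos: [0.2679, -0.5886, 0.2497]
orientation: [0.955, -0.297, -0.003, 0.0]
force: [0.2, -0.5, 0.4]
opening: 0.998
```

```bash
python3 -m inch '[{"dx":0,"dy":0,"dz":0,"twist":-1.025},{"dx":0,"dy":0,"dz":0,"twist":-1.025},{"dx":0,"dy":0,"dz":0,"twist":-1.025},{"dx":0,"dy":0,"dz":0,"twist":-1.025},{"dx":0,"dy":0,"dz":0,"twist":-1.025}]'
python3 -m inch '[{"dx":36.5,"dy":-29,"dz":0,"twist":0},{"dx":36.5,"dy":-29,"dz":0,"twist":0},{"dx":36.5,"dy":-29,"dz":0,"twist":0},{"dx":36.5,"dy":-29,"dz":0,"twist":0},{"dx":36.5,"dy":-29,"dz":0,"twist":0},{"dx":36.5,"dy":-29,"dz":0,"twist":0},{"dx":36.5,"dy":-29,"dz":0,"twist":0},{"dx":0,"dy":0,"dz":0,"twist":0}]'
```

```text
clock: 1.7
eef_pos: [0.2726, -0.5885, 0.2497]
orientation: [0.998, 0.058, -0.0, 0.0]
force: [-1.0, 0.4, -0.4]
opening: 0.996
clock: 2.5
eef_pos: [0.5106, -0.3501, 0.2506]
orientation: [0.998, 0.062, 0.003, -0.002]
force: [0.5, 0.8, -0.3]
opening: 0.998
```

```bash
python3 -m inch '[{"dx":9,"dy":-42,"dz":0,"twist":0},{"dx":9,"dy":-42,"dz":0,"twist":0},{"dx":9,"dy":-42,"dz":0,"twist":0},{"dx":9,"dy":-42,"dz":0,"twist":0},{"dx":9,"dy":-42,"dz":0,"twist":0},{"dx":9,"dy":-42,"dz":0,"twist":0},{"dx":9,"dy":-42,"dz":0,"twist":0},{"dx":0,"dy":0,"dz":0,"twist":0}]'
python3 - <<'E'
from h import *
f=bot.grab_frame("wrist"); save(f,'w1.png'); np.savez('w1.npz',**{k:np.array(v) for k,v in f.items()})
print(bot.read_state()["eef_pos"],-np.array(f["R"]).T@f["t"],np.array(f["R"])[2])
for q in ("cup","knob","tooth1","plate"):
    for b in bot.boxes_of(f,q)[:3]:
        u,v=b["centre"]; print(q,round(b["p"],2),np.round([u,v]),np.round(px(f,u,v),4))
E
```

```text
clock: 3.3
eef_pos: [0.535, -0.0514, 0.2506]
orientation: [0.998, 0.061, 0.001, -0.002]
force: [0.1, -0.7, -0.8]
opening: 1.0
[ 0.5345735  -0.05576565  0.25020391] [0.52853761 0.01281717 0.3865498 ] [ 0.03437222 -0.25168797 -0.96719787]
cup 0.9 [327.  94.] [0.5722 0.0426 0.0314]
knob 0.69 [324. 230.] [ 0.5883 -0.0881  0.0452]
tooth1 0.95 [321. 179.] [ 0.578  -0.0379  0.0389]
plate 0.74 [320. 180.] [ 0.5766 -0.0385  0.0423]
```

View pics/w1.png

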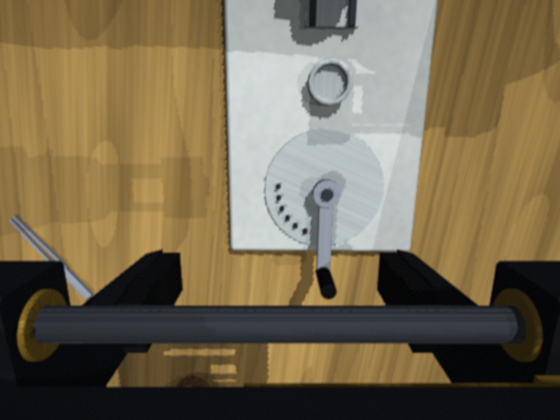

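The wrist view shows the cup at (328,83), the lever pivot at (326,195) and the knob at (327,283). The six pins run from (305,231), nearest the rest position and so tooth 1, round to (278,187).

```bash
cat > fit.py <<'E'
from h import *
from scipy.optimize import least_squares
def circ(p,r=None):
    c0=p.mean(0)
    s=least_squares(lambda c:np.hypot(*(p-c[:2]).T)-(c[2] if r is None else r),[*c0,.02],loss='soft_l1',f_scale=.001)
    return s.x
E
python3 - <<'E'
from fit import *
f=dict(np.load('w1.npz')); P=cloud(f); im=f["img"]
k=(P[...,2]>.034)&(P[...,2]<.042)&(np.hypot(P[...,0]-.571,P[...,1]-.052)<.04)
p=P[k]; print('cup rim',k.sum(),circ(p[:,:2]).round(4),circ(p[:,:2],.0185).round(4),p.mean(0).round(4))
# white stand
ok=(np.abs(P[...,2]-.020)<.004)&(im.min(-1)>60)&(P[...,0]>.4)&(P[...,0]<.75)&(P[...,1]>-.2)&(P[...,1]<.25)
print(cv2.minAreaRect(P[ok][:,:2].astype(np.float32)*1000))
# pins: dark blobs on plate
g=im.max(-1)
m=np.zeros_like(g); m[176:240,268:312]=((g<75)[176:240,268:312]).astype(np.uint8)
n,l,st,c=cv2.connectedComponentsWithStats(m)
for i in range(1,n): 
    u,v=c[i]; print(st[i,4],c[i].round(1),px(f,u,v,h=.032).round(4),px(f,u,v).round(4))
print('plate z',P[195,350],P[170,320],'pivot',px(f,326,193).round(4))
k=(P[...,2]>.05)&(P[...,2]<.09)&(np.hypot(P[...,0]-.593,P[...,1]+.135)<.035)
print('knob',k.sum(),P[k].mean(0).round(4),P[k].min(0),P[k].max(0))
E
```

```text
cup rim 725 [0.5721 0.0541 0.0183] [0.5721 0.0541 0.02  ] [0.5723 0.0546 0.0381]
((578.1558837890625, 3.9268951416015625), (200.10543823242188, 248.25218200683594), 6.552037239074707)
11 [277.5 186.2] [ 0.5357 -0.0518  0.032 ] [ 0.5357 -0.0515  0.0339]
10 [278.  197.5] [ 0.5377 -0.0635  0.032 ] [ 0.5377 -0.063   0.0344]
10 [281.  208.5] [ 0.5422 -0.0747  0.032 ] [ 0.5421 -0.0742  0.0339]
11 [286.9 217.4] [ 0.5495 -0.0834  0.032 ] [ 0.5494 -0.083   0.0335]
12 [294.8 225.4] [ 0.5588 -0.0911  0.032 ] [ 0.5587 -0.0908  0.0331]
14 [304.4 230.8] [ 0.5696 -0.0957  0.032 ] [ 0.5695 -0.0954  0.0328]
plate z [ 0.61237588 -0.05313013  0.02509981] [ 0.57740856 -0.03119417  0.02376142] pivot [ 0.5826 -0.049   0.0526]
knob 455 [ 0.5925 -0.1308  0.0771] [ 0.58592835 -0.14165401  0.05044279] [ 0.6009923  -0.12552489  0.08966075]
```

```bash
python3 -m inch '[{"dx":4,"dy":-40,"dz":0,"twist":0},{"dx":4,"dy":-40,"dz":0,"twist":0},{"dx":4,"dy":-40,"dz":0,"twist":0},{"dx":4,"dy":-40,"dz":0,"twist":0},{"dx":4,"dy":-40,"dz":0,"twist":0},{"dx":4,"dy":-40,"dz":0,"twist":0},{"dx":4,"dy":-40,"dz":0,"twist":0},{"dx":0,"dy":0,"dz":0,"twist":0}]'
python3 - <<'E'
from fit import *
f=bot.grab_frame("wrist"); save(f,'w2.png'); np.savez('w2.npz',**{k:np.array(v) for k,v in f.items()})
print(bot.read_state()["eef_pos"])
for b in bot.boxes_of(f,"mount_mid")[:4]:
    u,v=b["centre"]; print(round(b["p"],2),np.round([u,v]),np.round(px(f,u,v),4))
P=cloud(f); k=(P[...,2]>.02)&(P[...,2]<.054)&(np.hypot(P[...,0]-.522,P[...,1]-.346)<.035)
p=P[k]; print('mount',k.sum(),circ(p[:,:2],.013).round(4),p.mean(0).round(4))
R=np.array(f["R"]); q=R@np.array([.522,.346,.05])+f["t"]; print(q[:2]/q[2]*[f["fx"],f["fy"]]+[f["cx"],f["cy"]])
E
```

```text
clock: 4.35
eef_pos: [0.5303, 0.2283, 0.2501]
orientation: [0.998, 0.059, 0.0, -0.003]
force: [0.1, 0.9, -0.6]
opening: 0.998
[0.5308964  0.22415631 0.24969135]
0.82 [281.  59.] [0.5204 0.3405 0.0778]
0.57 [252. 125.] [0.5026 0.2867 0.078 ]
mount 112 [0.5195 0.3473 0.02  ] [0.5203 0.3365 0.0374]
[283.22443306  58.2148229 ]
```

```bash
python3 -m inch '[{"dx":-2,"dy":-30,"dz":20,"twist":0},{"dx":-2,"dy":-28,"dz":20,"twist":0},{"dx":0,"dy":0,"dz":0,"twist":0}]'
python3 - <<'E'
from fit import *
f=bot.grab_frame("wrist"); save(f,'w3.png')
s=bot.read_state();print(s["eef_pos"],s["orientation"])
P=cloud(f); 
for lo,hi in((.02,.054),(.058,.080)):
    k=(P[...,2]>lo)&(P[...,2]<hi)&(np.hypot(P[...,0]-.520,P[...,1]-.346)<.03)
    p=P[k]; print(k.sum(),circ(p[:,:2],.013).round(4),p.mean(0).round(4),im if 0 else np.median(f["img"][k],0))
R=np.array(f["R"]); q=R@np.array([.520,.346,.05])+f["t"]; u,v=(q[:2]/q[2]*[f["fx"],f["fy"]]+[f["cx"],f["cy"]]).astype(int);print(u,v)
c=f["img"][max(0,v-80):v+80,max(0,u-120):u+120,::-1]; cv2.imwrite('pics/w3c.png',cv2.resize(c,None,fx=2.5,fy=2.5))
E
```

```text
clock: 4.75
eef_pos: [0.5188, 0.2802, 0.2075]
orientation: [0.998, 0.057, -0.002, 0.0]
force: [-0.8, -0.8, -0.3]
opening: 1.001
[0.52009094 0.27808406 0.2084116 ] [ 9.98461284e-01  5.54309900e-02 -1.25742780e-03  9.42878585e-04]fit.py:4: RuntimeWarning: Mean of empty slice.
  c0=p.mean(0)
  ret = um.true_divide(
Traceback (most recent call last):
  File "fit.py", line 5, in circ
    s=least_squares(lambda c:np.hypot(*(p-c[:2]).T)-(c[2] if r is None else r),[*c0,.02],loss='soft_l1',f_scale=.001)
ValueError: Initial guess is outside of provided bounds
```

Run:
```python
from fit import *
f=bot.grab_frame("wrist")
s=bot.read_state();print(s["eef_pos"],s["orientation"])
P=cloud(f)
k=(P[...,2]>.01)&(P[...,2]<.1)&(np.hypot(P[...,0]-.520,P[...,1]-.346)<.03)
print(k.sum(), P[k].mean(0) if k.any() else '', P[k].min(0),P[k].max(0))
for lo,hi in((.03,.056),(.058,.075),(.075,.082)):
    m=k&(P[...,2]>lo)&(P[...,2]<hi)
    if m.sum(): print(lo,m.sum(),P[m].mean(0).round(4),P[m].min(0).round(4),P[m].max(0).round(4))
R=np.array(f["R"]); q=R@np.array([.520,.346,.05])+f["t"]; u,v=(q[:2]/q[2]*[f["fx"],f["fy"]]+[f["cx"],f["cy"]]).astype(int);print(u,v)
v=max(v,90);c=f["img"][max(0,v-90):v+90,max(0,u-120):u+120,::-1]; cv2.imwrite('pics/w3c.png',cv2.resize(c,None,fx=3,fy=3))
```

```text
[0.52115946 0.27685839 0.20913455] [ 9.98521472e-01  5.43429700e-02 -4.37661583e-04  1.23312290e-03]
858 [0.51922783 0.34691549 0.0690812 ] [0.50656131 0.33436075 0.05435923] [0.5320231  0.35962704 0.08047342]
0.03 66 [0.5183 0.3485 0.0556] [0.5076 0.3345 0.0544] [0.532  0.3594 0.056 ]
0.058 209 [0.5194 0.3469 0.0723] [0.5098 0.3377 0.058 ] [0.531  0.3568 0.0749]
0.075 340 [0.5194 0.347  0.0785] [0.5118 0.3395 0.075 ] [0.5264 0.3543 0.0805]
286 115
```

View pics/w3c.png

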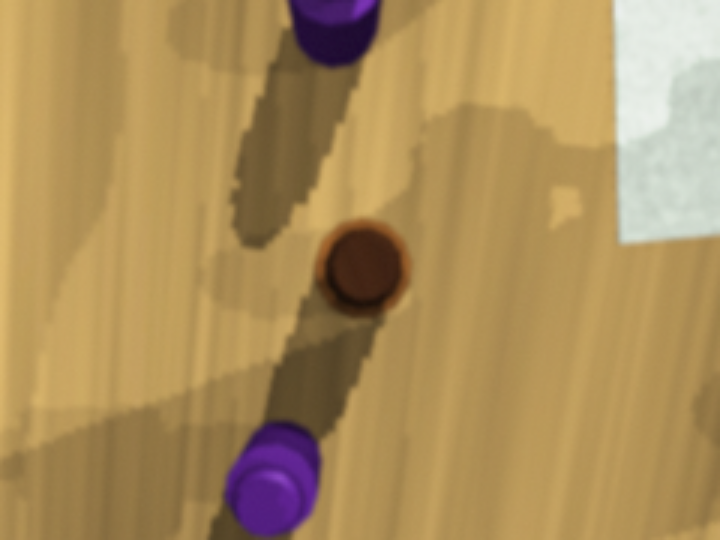

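The crop confirms the brown wooden mount in the middle at crop (362,268), with purple look-alikes at (335,20) and (270,480). Its centre is at (0.519, 0.347).

```bash
python3 -m inch '[{"dx":3,"dy":-35,"dz":20,"twist":0},{"dx":3,"dy":-35,"dz":20,"twist":0},{"dx":0,"dy":0,"dz":20,"twist":0},{"dx":0,"dy":0,"dz":0,"twist":0},{"dx":0,"dy":0,"dz":0,"twist":0},{"dx":0,"dy":0,"dz":0,"twist":0},{"dx":0,"dy":0,"dz":0,"twist":0}]'
python3 -m inch '[{"dx":0,"dy":0,"dz":0,"twist":0}]'; python3 -c "
from station import bot
s=bot.read_state();print(s['eef_pos'],s['orientation'],s['dq'].round(3))"
```

```text
clock: 5.55
eef_pos: [0.52, 0.3486, 0.1511]
orientation: [0.999, 0.054, 0.001, -0.0]
force: [0.2, -0.9, 0.1]
opening: 1.001
clock: 5.65
eef_pos: [0.5195, 0.3491, 0.1507]
orientation: [0.998, 0.055, 0.001, -0.0]
force: [-0.3, -1.3, -0.3]
opening: 1.001
[0.51945452 0.34911026 0.15066557] [ 9.98488539e-01  5.49558060e-02  6.79217722e-04 -1.88957384e-04] [-0.008  0.007 -0.002  0.001 -0.001 -0.003 -0.001]
```

```bash
python3 -m inch '[{"dx":0,"dy":2,"dz":35,"twist":0},{"dx":0,"dy":0,"dz":35,"twist":0},{"dx":0,"dy":0,"dz":30,"twist":0},{"dx":0,"dy":0,"dz":18,"twist":0},{"dx":0,"dy":0,"dz":0,"twist":0},{"dx":0,"dy":0,"dz":0,"twist":0}]'
python3 -m inch '[{"dx":0,"dy":0,"dz":0,"twist":0},{"dx":0,"dy":0,"dz":0,"twist":0},{"dx":0,"dy":0,"dz":0,"twist":0},{"dx":0,"dy":0,"dz":0,"twist":0},{"dx":0,"dy":0,"dz":0,"twist":0},{"dx":0,"dy":0,"dz":0,"twist":0},{"dx":0,"dy":0,"dz":0,"twist":0},{"dx":0,"dy":0,"dz":0,"twist":0}]' 1
```

```text
clock: 6.25
eef_pos: [0.5193, 0.3479, 0.0323]
orientation: [0.998, 0.055, 0.0, -0.0]
force: [-0.3, 0.5, -0.3]
opening: 1.0
clock: 7.05
eef_pos: [0.5189, 0.3476, 0.0317]
orientation: [0.998, 0.056, -0.0, 0.0]
force: [-0.1, -0.3, 0.1]
opening: 0.296
```

```bash
python3 -m inch '[{"dx":0,"dy":0,"dz":-25,"twist":0},{"dx":0,"dy":0,"dz":-40,"twist":0},{"dx":0,"dy":0,"dz":-40,"twist":0},{"dx":0,"dy":0,"dz":-40,"twist":0},{"dx":0,"dy":0,"dz":0,"twist":0}]'
python3 -m inch '[{"dx":2.5,"dy":37,"dz":0,"twist":0},{"dx":2.5,"dy":37,"dz":0,"twist":0},{"dx":2.5,"dy":37,"dz":0,"twist":0},{"dx":2.5,"dy":37,"dz":0,"twist":0},{"dx":2.5,"dy":37,"dz":0,"twist":0},{"dx":2.5,"dy":37,"dz":0,"twist":0},{"dx":2.5,"dy":37,"dz":0,"twist":0},{"dx":2.5,"dy":37,"dz":0,"twist":0}]'
python3 -m inch '[{"dx":0,"dy":0,"dz":0,"twist":0},{"dx":0,"dy":0,"dz":0,"twist":0},{"dx":0,"dy":0,"dz":0,"twist":0},{"dx":0,"dy":0,"dz":0,"twist":0}]'
python3 - <<'E'
from fit import *
s=bot.read_state();print(s["eef_pos"],s["orientation"],s["opening"])
for n in("wrist","scene","top"):
    f=bot.grab_frame(n); save(f,n+'4.png'); P=cloud(f); im=f["img"].astype(int)
    k=(P[...,2]>.1)&(P[...,2]<.27)&(np.hypot(P[...,0]-.572,P[...,1]-.054)<.03)&(im[...,0]>im[...,2]*1.5)&(im[...,0]>30)
    if k.sum()>5:
        print(n,k.sum(),circ(P[k][:,:2],.013).round(4),P[k].mean(0).round(4),P[k].min(0).round(4),P[k].max(0).round(4))
    k=(P[...,2]>.034)&(P[...,2]<.042)&(np.hypot(P[...,0]-.572,P[...,1]-.054)<.024)
    if k.sum()>20: print(n,'cup',k.sum(),circ(P[k][:,:2]).round(4))
E
```

```text
clock: 7.55
eef_pos: [0.5215, 0.3502, 0.1823]
orientation: [0.998, 0.055, 0.004, -0.003]
force: [1.1, 0.7, -1.2]
opening: 0.289
clock: 8.35
eef_pos: [0.5713, 0.054, 0.1759]
orientation: [0.998, 0.056, -0.001, 0.0]
force: [-0.0, -0.3, -0.5]
opening: 0.288
clock: 8.75
eef_pos: [0.5713, 0.0576, 0.1766]
orientation: [0.998, 0.057, -0.0, -0.001]
force: [-0.4, 0.3, -0.9]
opening: 0.288
[0.57128333 0.05763129 0.17661323] [ 9.98379181e-01  5.69096116e-02 -1.18267420e-04 -5.41728970e-04] 0.28751191513594215
wrist 6671 [0.5787 0.0617 0.02  ] [0.572  0.0664 0.2089] [0.5457 0.0441 0.1479] [0.5972 0.0839 0.2646]
wrist cup 902 [0.5724 0.0553 0.0182]
scene 54 [0.5839 0.0466 0.02  ] [0.5852 0.051  0.2191] [0.55   0.0296 0.146 ] [0.6016 0.0729 0.2638]
scene cup 108 [0.5709 0.0544 0.0183]
top cup 21 [0.5798 0.0549 0.024 ]
```

View pics/wrist4.png

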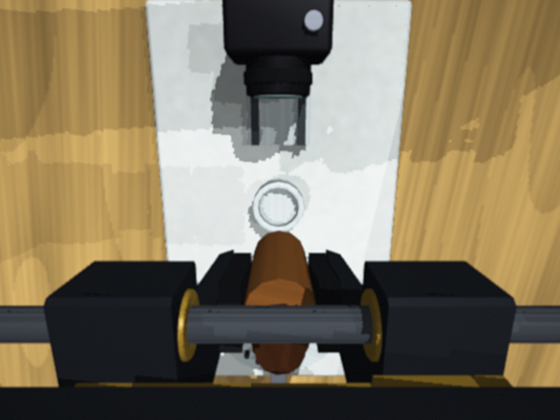

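```bash
python3 -m inch '[{"dx":1,"dy":2,"dz":35,"twist":0},{"dx":0,"dy":0,"dz":35,"twist":0},{"dx":0,"dy":0,"dz":30,"twist":0},{"dx":0,"dy":0,"dz":0,"twist":0},{"dx":0,"dy":0,"dz":0,"twist":0},{"dx":0,"dy":0,"dz":0,"twist":0}]'
python3 - <<'E'
from fit import *
s=bot.read_state();print(s["eef_pos"],s["orientation"],s["force"])
f=bot.grab_frame("wrist"); P=cloud(f); im=f["img"].astype(int)
c=im[130:420,140:420,::-1]; cv2.imwrite('pics/w5.png',cv2.resize(c.astype(np.uint8),None,fx=2,fy=2))
k=(P[...,2]>.048)&(P[...,2]<.066)&(np.hypot(P[...,0]-.572,P[...,1]-.054)<.022)&(im[...,0]>im[...,2]*1.5)
if k.sum()>5: print(k.sum(),circ(P[k][:,:2],.013).round(4),P[k].min(0).round(4),P[k].max(0).round(4))
k=(P[...,2]>.034)&(P[...,2]<.042)&(np.hypot(P[...,0]-.572,P[...,1]-.054)<.024)
if k.sum()>20: print('cup',k.sum(),circ(P[k][:,:2],.0183).round(4),P[k].min(0).round(4),P[k].max(0).round(4))
E
```

```text
clock: 9.5
eef_pos: [0.574, 0.0544, 0.0783]
orientation: [0.998, 0.056, 0.001, -0.0]
force: [-0.1, 0.8, -0.4]
opening: 0.284
[0.57401539 0.05441676 0.07834268] [ 9.98449725e-01  5.56419897e-02  1.42226008e-03 -3.03445841e-04] [-0.11873957  0.8499065  -0.40376076]
497 [0.5759 0.0538 0.02  ] [0.5631 0.0548 0.0496] [0.5872 0.0674 0.066 ]
cup 1198 [0.5724 0.0553 0.02  ] [0.5518 0.0478 0.034 ] [0.593  0.0755 0.0406]
```

View pics/w5.png

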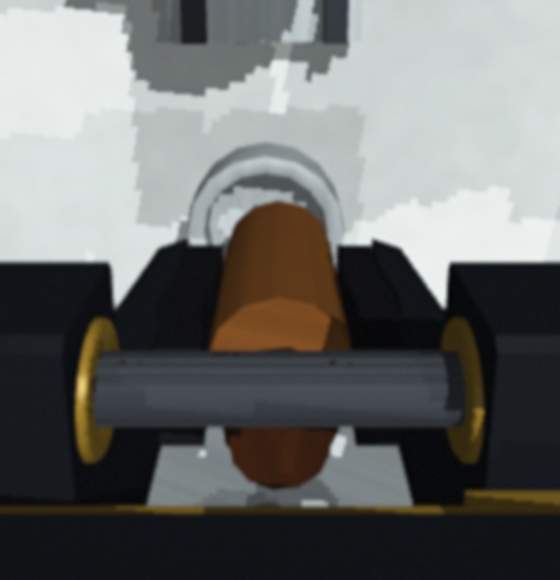

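The crop shows the cup centre at about (267,215) and the mount column at about 281, so the mount is roughly 3.5 mm too far +x, which agrees with the fit. I'll correct that.

```bash
python3 -m inch '[{"dx":-3,"dy":-1,"dz":0,"twist":0},{"dx":0,"dy":0,"dz":0,"twist":0},{"dx":0,"dy":0,"dz":0,"twist":0},{"dx":0,"dy":0,"dz":0,"twist":0},{"dx":0,"dy":0,"dz":0,"twist":0}]'
cat > chk.py <<'E'
from fit import *
s=bot.read_state();print(s["eef_pos"],s["orientation"],s["force"])
f=bot.grab_frame("wrist"); P=cloud(f); im=f["img"].astype(int)
k=(P[...,2]>.044)&(P[...,2]<.066)&(np.hypot(P[...,0]-.572,P[...,1]-.054)<.022)&(im[...,0]>im[...,2]*1.5)
if k.sum()>5: print(k.sum(),circ(P[k][:,:2],.013).round(4),P[k].min(0).round(4),P[k].max(0).round(4))
k=(P[...,2]>.034)&(P[...,2]<.042)&(np.hypot(P[...,0]-.572,P[...,1]-.054)<.024)
if k.sum()>20: print('cup',k.sum(),circ(P[k][:,:2],.0183).round(4),P[k].min(0).round(4),P[k].max(0).round(4))
E
python3 chk.py
```

```text
clock: 10.05
eef_pos: [0.5699, 0.0544, 0.0768]
orientation: [0.998, 0.055, 0.0, 0.0]
force: [0.2, 0.5, -0.8]
opening: 0.284
[0.56986164 0.05439212 0.0767852 ] [9.98460673e-01 5.54641561e-02 9.20185363e-05 5.00512439e-05] [ 0.1829082   0.51405302 -0.82157214]
546 [0.5717 0.0538 0.02  ] [0.5589 0.0548 0.0484] [0.5833 0.0676 0.0659]
cup 1208 [0.5723 0.0554 0.02  ] [0.5515 0.0471 0.034 ] [0.5929 0.0755 0.0406]
```

```bash
python3 -m inch '[{"dx":0.5,"dy":-1.5,"dz":0,"twist":0},{"dx":0,"dy":0,"dz":5,"twist":0},{"dx":0,"dy":0,"dz":5,"twist":0},{"dx":0,"dy":0,"dz":2,"twist":0},{"dx":0,"dy":0,"dz":0,"twist":0},{"dx":0,"dy":0,"dz":0,"twist":0}]'; python3 chk.py
python3 -m inch '[{"dx":0,"dy":0,"dz":1,"twist":0},{"dx":0,"dy":0,"dz":1,"twist":0},{"dx":0,"dy":0,"dz":0,"twist":0}]'
```

```text
clock: 10.7
eef_pos: [0.5701, 0.056, 0.0646]
orientation: [0.998, 0.056, -0.0, 0.0]
force: [0.7, 0.2, -0.8]
opening: 0.285
[0.57006031 0.05599174 0.06458116] [ 9.98456435e-01  5.55403773e-02 -9.94960419e-05  6.01087888e-05] [ 0.66322871  0.23081034 -0.83868788]
916 [0.5719 0.0554 0.02  ] [0.5591 0.0565 0.044 ] [0.5844 0.0692 0.066 ]
cup 1328 [0.5724 0.0546 0.02  ] [0.552  0.0562 0.0341] [0.5914 0.0757 0.042 ]
clock: 11.05
eef_pos: [0.5701, 0.056, 0.0627]
orientation: [0.998, 0.055, -0.0, 0.0]
force: [-1.0, 0.5, -1.2]
opening: 0.287
```

```bash
python3 -m inch '[{"dx":0,"dy":0,"dz":0.8,"twist":0},{"dx":0,"dy":0,"dz":0,"twist":0}]'
python3 -m inch '[{"dx":0,"dy":0,"dz":0,"twist":0},{"dx":0,"dy":0,"dz":0,"twist":0},{"dx":0,"dy":0,"dz":0,"twist":0},{"dx":0,"dy":0,"dz":0,"twist":0},{"dx":0,"dy":0,"dz":0,"twist":0},{"dx":0,"dy":0,"dz":0,"twist":0},{"dx":0,"dy":0,"dz":0,"twist":0},{"dx":0,"dy":0,"dz":0,"twist":0}]' 0
python3 chk.py
```

```text
clock: 11.25
eef_pos: [0.5701, 0.056, 0.0618]
orientation: [0.998, 0.056, -0.0, 0.0]
force: [0.2, 0.7, -0.4]
opening: 0.289
clock: 12.05
eef_pos: [0.5701, 0.056, 0.0619]
orientation: [0.998, 0.056, 0.0, 0.0]
force: [-0.7, 0.0, 0.1]
opening: 0.984
[0.57012103 0.05598925 0.06192339] [9.98458530e-01 5.55028192e-02 2.55617101e-05 3.34928797e-05] [-0.71736758  0.01632467  0.09606907]
924 [0.5719 0.0554 0.02  ] [0.5592 0.0564 0.044 ] [0.5838 0.069  0.066 ]
cup 1925 [0.5724 0.0545 0.02  ] [0.5517 0.0419 0.034 ] [0.5932 0.0756 0.0419]
```

```bash
python3 -m inch '[{"dx":0,"dy":0,"dz":-15,"twist":0},{"dx":0,"dy":0,"dz":-30,"twist":0},{"dx":0,"dy":0,"dz":-40,"twist":0},{"dx":0,"dy":0,"dz":-40,"twist":0},{"dx":0,"dy":0,"dz":0,"twist":0}]'
python3 -m inch '[{"dx":0,"dy":38,"dz":0,"twist":0},{"dx":0,"dy":38,"dz":0,"twist":0},{"dx":0,"dy":38,"dz":0,"twist":0},{"dx":0,"dy":38,"dz":0,"twist":0},{"dx":0,"dy":38,"dz":0,"twist":0},{"dx":0,"dy":0,"dz":0,"twist":0},{"dx":0,"dy":0,"dz":0,"twist":0},{"dx":0,"dy":0,"dz":0,"twist":0}]'
python3 - <<'E'
from fit import *
s=bot.read_state();print(s["eef_pos"],s["orientation"],s["force"])
f=bot.grab_frame("wrist"); save(f,'w6.png'); P=cloud(f); im=f["img"].astype(int)
near=lambda x,y,r:np.hypot(P[...,0]-x,P[...,1]-y)<r
def rep(n,k): print(n,k.sum(),P[k].mean(0).round(4),P[k].min(0).round(4),P[k].max(0).round(4)) if k.any() else print(n,0)
rep('head top',(P[...,2]>.103)&(P[...,2]<.115)&near(.572,.054,.025))
k=(P[...,2]>.045)&(P[...,2]<.083)&near(.572,.054,.03); print(circ(P[k][:,:2],.013).round(4))
for lo,hi in((.045,.055),(.07,.083)):
    m=k&(P[...,2]>lo)&(P[...,2]<hi)
    if m.sum()>10: print(lo,m.sum(),circ(P[m][:,:2],.013).round(4))
rep('knob top',(P[...,2]>.083)&(P[...,2]<.095)&near(.593,-.134,.025))
k=(P[...,2]>.05)&(P[...,2]<.083)&near(.593,-.134,.025); print('knob',k.sum(),circ(P[k][:,:2],.008).round(4) if k.any() else '')
E
```

```text
clock: 12.6
eef_pos: [0.5732, 0.0571, 0.1919]
orientation: [0.998, 0.055, 0.005, -0.001]
force: [1.2, 1.4, 0.9]
opening: 1.0
clock: 13.4
eef_pos: [0.591, -0.131, 0.1866]
orientation: [0.998, 0.057, -0.0, -0.001]
force: [0.1, 0.5, -0.8]
opening: 0.999
[ 0.59096036 -0.13104117  0.18657583] [ 9.98398364e-01  5.65700602e-02 -2.31562097e-04 -6.94509251e-04] [ 0.1351677   0.53599165 -0.82283355]
head top 0fit.py:4: RuntimeWarning: Mean of empty slice.
  c0=p.mean(0)
  ret = um.true_divide(
Traceback (most recent call last):
  File "fit.py", line 5, in circ
    s=least_squares(lambda c:np.hypot(*(p-c[:2]).T)-(c[2] if r is None else r),[*c0,.02],loss='soft_l1',f_scale=.001)
ValueError: Initial guess is outside of provided bounds
```

View pics/w6.png

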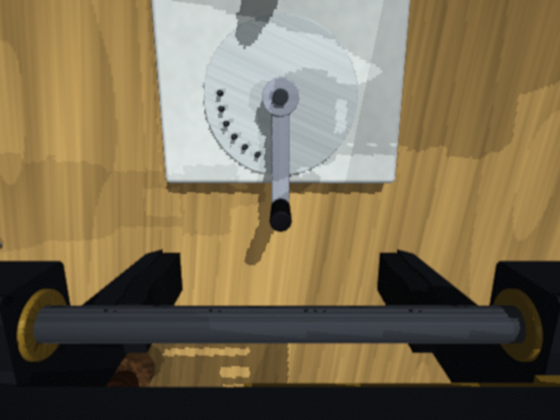

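The lever is at rest, with the knob at (281,215) and centred between the jaws, the pivot at (280,97), and the pins from (258,155) to (220,93). The placed mount is out of this view.

Run:
```python
from fit import *
s=bot.read_state();print(s["eef_pos"])
f=bot.grab_frame("wrist"); P=cloud(f); im=f["img"].astype(int)
near=lambda x,y,r:np.hypot(P[...,0]-x,P[...,1]-y)<r
k=(P[...,2]>.083)&(P[...,2]<.093)&near(.593,-.134,.025); print('knob top',k.sum(),P[k].mean(0).round(4),P[k].min(0).round(4),P[k].max(0).round(4))
k=(P[...,2]>.05)&(P[...,2]<.093)&near(.593,-.134,.025); print('knob',k.sum(),circ(P[k][:,:2],.008).round(4))
g=im.max(-1).astype(np.uint8); m=np.zeros_like(g); m[84:164,210:266]=(g[84:164,210:266]<75)
n,l,st,c=cv2.connectedComponentsWithStats(m); pins=[]
for i in range(1,n):
    if st[i,4]>=6: pins.append(px(f,*c[i],h=.033)[:2])
pins=np.array(pins); print(pins.round(4))
if len(pins)==6:
    a0=np.arange(6)[::-1]*.25
    # unknown pivot + angle of tooth 1
    r=least_squares(lambda x:(np.stack([x[0]+.048*np.cos(x[2]-a0),x[1]+.048*np.sin(x[2]-a0)],1)-pins).ravel(),[.584,-.050,-1.87]); print('pivot,tooth1 ang',r.x,r.cost**.5)
for n in("scene","top"):
    f=bot.grab_frame(n); P=cloud(f); im=f["img"].astype(int)
    save(f,n+'6.png')
    for lo,hi in((.043,.06),(.06,.083),(.09,.112)):
        k=(P[...,2]>lo)&(P[...,2]<hi)&near(.572,.054,.028)
        if k.sum()>5: print(n,lo,k.sum(),circ(P[k][:,:2],.013).round(4),P[k].mean(0).round(4),P[k].max(0).round(4))
a=cv2.imread('pics/scene6.png')[190:250,210:360]; cv2.imwrite('pics/s6.png',cv2.resize(a,None,fx=5,fy=5,interpolation=cv2.INTER_CUBIC))
```

```text
[ 0.59107829 -0.13068771  0.18677483]
knob top 397 [ 0.5938 -0.1335  0.0873] [ 0.5861 -0.1414  0.083 ] [ 0.6015 -0.1262  0.09  ]
knob 601 [ 0.5939 -0.1347  0.02  ]
[[ 0.537  -0.0519]
 [ 0.539  -0.0636]
 [ 0.5434 -0.0744]
 [ 0.5507 -0.0839]
 [ 0.5597 -0.0911]
 [ 0.5705 -0.0959]]
pivot,tooth1 ang [ 0.58486049 -0.05030275 -1.86582484] 0.0006082277403350072
scene 0.043 50 [0.5686 0.0556 0.02  ] [0.5788 0.0564 0.0521] [0.5837 0.0679 0.0598]
scene 0.06 75 [0.5684 0.0556 0.02  ] [0.5787 0.0566 0.0716] [0.5841 0.0684 0.0826]
scene 0.09 63 [0.5625 0.0544 0.02  ] [0.5724 0.0558 0.1042] [0.5793 0.0641 0.1102]
top 0.043 12 [0.573  0.0574 0.02  ] [0.5636 0.055  0.0506] [0.5707 0.0684 0.059 ]
top 0.06 10 [0.5731 0.0571 0.02  ] [0.566  0.0587 0.0737] [0.5841 0.0693 0.0821]
top 0.09 43 [0.5805 0.0607 0.02  ] [0.5706 0.0569 0.1045] [0.5796 0.0662 0.1119]
```

View pics/s6.png

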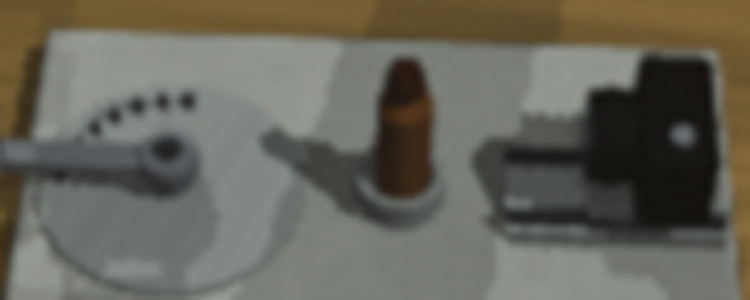

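The mount stands upright in the cup. By my fit the pivot is at (0.585, -0.050), tooth 1 lies 0.40 rad from rest, and the target angle is about 1.276 rad (73.1°). Next I'll grip the knob.

```bash
python3 -m inch '[{"dx":0.5,"dy":3.5,"dz":0,"twist":0},{"dx":0,"dy":0,"dz":40,"twist":0},{"dx":0,"dy":0,"dz":40,"twist":0},{"dx":0,"dy":0,"dz":30,"twist":0},{"dx":0,"dy":0,"dz":14,"twist":0},{"dx":0,"dy":0,"dz":0,"twist":0},{"dx":0,"dy":0,"dz":0,"twist":0},{"dx":0,"dy":0,"dz":0,"twist":0}]'
python3 -m inch '[{"dx":0,"dy":0,"dz":0,"twist":0},{"dx":0,"dy":0,"dz":0,"twist":0},{"dx":0,"dy":0,"dz":0,"twist":0},{"dx":0,"dy":0,"dz":0,"twist":0},{"dx":0,"dy":0,"dz":0,"twist":0},{"dx":0,"dy":0,"dz":0,"twist":0},{"dx":0,"dy":0,"dz":0,"twist":0},{"dx":0,"dy":0,"dz":0,"twist":0}]' 1
python3 -c "
from station import bot
s=bot.read_state();print(s['eef_pos'],s['orientation'],s['force'],s['wrist_torque'],s['q'].round(2))"
```

```text
clock: 14.4
eef_pos: [0.5934, -0.1363, 0.0647]
orientation: [0.998, 0.055, 0.002, 0.0]
force: [0.3, -0.1, 0.5]
opening: 0.998
clock: 15.2
eef_pos: [0.592, -0.1362, 0.0629]
orientation: [0.998, 0.056, -0.0, 0.0]
force: [-0.5, 0.5, 1.3]
opening: 0.297
[ 0.59202434 -0.13620922  0.0628767 ] [ 9.98454804e-01  5.55697951e-02 -4.52701994e-05  9.34996817e-06] [-0.49249018  0.52731491  1.32285523] [-0.03921966 -0.08609154  0.00766268] [ 0.37  0.95 -0.39  1.74  0.6   0.58 -0.28]
```

```bash
python3 -m inch '[{"dx":0,"dy":0,"dz":0,"twist":0},{"dx":0,"dy":0,"dz":0,"twist":0},{"dx":0,"dy":0,"dz":0,"twist":0},{"dx":0,"dy":0,"dz":0,"twist":0}]'
```

```text
clock: 15.6
eef_pos: [0.5922, -0.1362, 0.0629]
orientation: [0.998, 0.056, 0.0, -0.0]
force: [0.1, 0.5, -0.8]
opening: 0.17
```

```bash
for i in 1 2 3; do :; done; python3 -m inch '[{"dx":-6,"dy":-0.2,"dz":0,"twist":0.5},{"dx":-6,"dy":-0.2,"dz":0,"twist":0.5},{"dx":0,"dy":0,"dz":0,"twist":0},{"dx":0,"dy":0,"dz":0,"twist":0}]'
python3 -m inch '[{"dx":-6,"dy":-0.2,"dz":0,"twist":0.5},{"dx":0,"dy":0,"dz":0,"twist":0}]'
python3 -m inch '[{"dx":-6,"dy":-0.2,"dz":0,"twist":0.5},{"dx":0,"dy":0,"dz":0,"twist":0}]'
python3 -m inch '[{"dx":-6,"dy":-0.2,"dz":0,"twist":0.5},{"dx":0,"dy":0,"dz":0,"twist":0}]'
```

```text
clock: 16.0
eef_pos: [0.5814, -0.1368, 0.063]
orientation: [1.0, -0.013, 0.001, 0.0]
force: [4.2, -0.3, -4.1]
opening: 0.17
clock: 16.2
eef_pos: [0.5748, -0.1365, 0.063]
orientation: [0.999, -0.049, 0.001, 0.0]
force: [4.7, -0.7, -5.1]
opening: 0.172
clock: 16.4
eef_pos: [0.5687, -0.1358, 0.063]
orientation: [0.997, -0.083, 0.001, 0.0]
force: [4.7, -1.3, -6.0]
opening: 0.173
clock: 16.6
eef_pos: [0.5634, -0.1348, 0.063]
orientation: [0.993, -0.118, 0.001, 0.0]
force: [4.8, -1.2, -5.6]
opening: 0.168
```

```bash
cat > ang.py <<'E'
from h import *
s=bot.read_state(); p=s["eef_pos"]; q=s["orientation"]
yaw=2*np.arctan2(q[1],q[0]); c=np.array([.5831,-.0497])  # pivot in tcp coordinates
d=p[:2]-c; a=np.arctan2(d[1],d[0]); t=np.array([np.sin(a),-np.cos(a)])
print("t",s["clock"],"lever~",round(-1.4646-a,3),"R",np.hypot(*d).round(4),"twist",round(.1112-yaw,3),"F tang",round(float(s["force"][:2]@t),1),"F rad",round(float(s["force"][:2]@d/np.hypot(*d)),1),"Fz",s["force"][2].round(1),"op",round(s["opening"],3))
E
python3 ang.py
```

```text
t 16.6 lever~ 0.333 R 0.0873 twist 0.347 F tang -5.0 F rad 0.1 Fz -5.6 op 0.168
```

```bash
python3 -m inch '[{"dx":-6,"dy":-0.2,"dz":0,"twist":0.5},{"dx":0,"dy":0,"dz":0,"twist":0}]' >/dev/null; python3 ang.py
python3 -m inch '[{"dx":-6,"dy":-0.2,"dz":0,"twist":0.5},{"dx":0,"dy":0,"dz":0,"twist":0}]' >/dev/null; python3 ang.py
python3 -m inch '[{"dx":-6,"dy":-0.2,"dz":0,"twist":0.5},{"dx":0,"dy":0,"dz":0,"twist":0}]' >/dev/null; python3 ang.py
python3 -m inch '[{"dx":-6,"dy":-0.2,"dz":0,"twist":0.5},{"dx":0,"dy":0,"dz":0,"twist":0}]' >/dev/null; python3 ang.py
python3 -m inch '[{"dx":-6,"dy":-0.2,"dz":0,"twist":0.5},{"dx":0,"dy":0,"dz":0,"twist":0}]' >/dev/null; python3 ang.py
python3 -m inch '[{"dx":-6,"dy":-0.2,"dz":0,"twist":0.5},{"dx":0,"dy":0,"dz":0,"twist":0}]' >/dev/null; python3 ang.py
```

```text
t 16.8 lever~ 0.404 R 0.0872 twist 0.417 F tang -5.5 F rad 0.2 Fz -4.9 op 0.171
t 17.0 lever~ 0.483 R 0.0873 twist 0.487 F tang -3.8 F rad -0.2 Fz -4.1 op 0.172
t 17.2 lever~ 0.543 R 0.0873 twist 0.556 F tang -6.7 F rad -0.4 Fz -6.1 op 0.169
t 17.4 lever~ 0.599 R 0.0874 twist 0.626 F tang -7.4 F rad 0.7 Fz -6.3 op 0.175
t 17.6 lever~ 0.689 R 0.0875 twist 0.696 F tang -5.7 F rad 0.6 Fz -3.3 op 0.166
t 17.8 lever~ 0.751 R 0.0875 twist 0.765 F tang -5.7 F rad 0.6 Fz -5.7 op 0.172
```

Force is high before about 0.40 and 0.65 rad and drops just past each, so clicks 1 and 2 came where the vision fit predicted. Continuing.

```bash
python3 -m inch '[{"dx":-6,"dy":-0.2,"dz":0,"twist":0.5},{"dx":0,"dy":0,"dz":0,"twist":0}]' >/dev/null; python3 ang.py
python3 -m inch '[{"dx":-6,"dy":-0.2,"dz":0,"twist":0.5},{"dx":0,"dy":0,"dz":0,"twist":0}]' >/dev/null; python3 ang.py
python3 -m inch '[{"dx":-6,"dy":-0.2,"dz":0,"twist":0.5},{"dx":0,"dy":0,"dz":0,"twist":0}]' >/dev/null; python3 ang.py
python3 -m inch '[{"dx":-6,"dy":-0.2,"dz":0,"twist":0.5},{"dx":0,"dy":0,"dz":0,"twist":0}]' >/dev/null; python3 ang.py
python3 -m inch '[{"dx":-6,"dy":-0.2,"dz":0,"twist":0.5},{"dx":0,"dy":0,"dz":0,"twist":0}]' >/dev/null; python3 ang.py
python3 -m inch '[{"dx":-6,"dy":-0.2,"dz":0,"twist":0.5},{"dx":0,"dy":0,"dz":0,"twist":0}]' >/dev/null; python3 ang.py
```

```text
t 18.0 lever~ 0.818 R 0.0876 twist 0.835 F tang -6.3 F rad 0.1 Fz -5.3 op 0.172
t 18.2 lever~ 0.881 R 0.0876 twist 0.905 F tang -6.8 F rad -0.3 Fz -4.1 op 0.17
t 18.4 lever~ 0.974 R 0.0877 twist 0.974 F tang -3.7 F rad 0.4 Fz -1.1 op 0.175
t 18.6 lever~ 1.026 R 0.0877 twist 1.045 F tang -7.1 F rad -0.5 Fz -4.9 op 0.167
t 18.8 lever~ 1.084 R 0.0878 twist 1.115 F tang -7.1 F rad 0.2 Fz -4.0 op 0.17
t 19.0 lever~ 1.156 R 0.0878 twist 1.185 F tang -7.0 F rad -0.1 Fz -2.8 op 0.167
```

```bash
python3 -m inch '[{"dx":-6,"dy":-0.2,"dz":0,"twist":0.5},{"dx":0,"dy":0,"dz":0,"twist":0}]' >/dev/null; python3 ang.py
python3 -m inch '[{"dx":-2.2,"dy":0,"dz":0,"twist":0.2},{"dx":0,"dy":0,"dz":0,"twist":0},{"dx":0,"dy":0,"dz":0,"twist":0},{"dx":0,"dy":0,"dz":0,"twist":0},{"dx":0,"dy":0,"dz":0,"twist":0},{"dx":0,"dy":0,"dz":0,"twist":0}]' ; python3 ang.py
python3 - <<'E'
from fit import *
f=bot.grab_frame("wrist"); save(f,'w7.png'); P=cloud(f)
for b in bot.boxes_of(f,"knob")[:2]: print(b)
f2=bot.grab_frame("scene"); save(f2,'s7.png')
for n,g in(("w",f),("s",f2)):
    P=cloud(g)
    for lo,hi in((.044,.06),(.06,.083),(.09,.112)):
        k=(P[...,2]>lo)&(P[...,2]<hi)&(np.hypot(P[...,0]-.572,P[...,1]-.054)<.028)
        if k.sum()>5: print(n,lo,k.sum(),circ(P[k][:,:2],.013).round(4),P[k].mean(0).round(4))
    k=(np.abs(P[...,2]-.045)<.004)&(np.hypot(P[...,0]-.5849,P[...,1]+.0503)<.075)&(np.hypot(P[...,0]-.5849,P[...,1]+.0503)>.018)&(P[...,0]<.585)
    if k.sum()>5: m=P[k].mean(0)-[.5849,-.0503,0]; print('arm',n,k.sum(),m, 'angle from tooth1',-1.8658-np.arctan2(m[1],m[0]))
b=cv2.imread('pics/s7.png')[180:260,190:350]
cv2.imwrite('pics/s7c.png',cv2.resize(b,None,fx=5,fy=5,interpolation=cv2.INTER_CUBIC))
E
```

```text
t 19.2 lever~ 1.232 R 0.0878 twist 1.255 F tang -4.2 F rad -1.0 Fz -3.6 op 0.169
clock: 19.8
eef_pos: [0.5033, -0.0863, 0.063]
orientation: [0.834, -0.553, 0.0, 0.001]
force: [2.9, -6.8, -4.6]
opening: 0.168
t 19.8 lever~ 1.246 R 0.0878 twist 1.282 F tang -7.4 F rad 0.2 Fz -4.6 op 0.168
{'centre': [274.5, 142.8], 'p': 0.63}
w 0.044 590 [0.5721 0.0557 0.02  ] [0.5645 0.0457 0.05  ]
arm w 4136 [-0.04076329 -0.0185897   0.0455517 ] angle from tooth1 0.8479270428716077
s 0.044 49 [0.5683 0.0557 0.02  ] [0.5788 0.0565 0.0516]
s 0.06 73 [0.5688 0.0556 0.02  ] [0.5791 0.0571 0.0715]
s 0.09 62 [0.5615 0.055  0.02  ] [0.5722 0.0557 0.1042]
arm s 107 [-0.04135814 -0.01755995  0.04450739] angle from tooth1 0.874275485337723
```

View pics/w7.png

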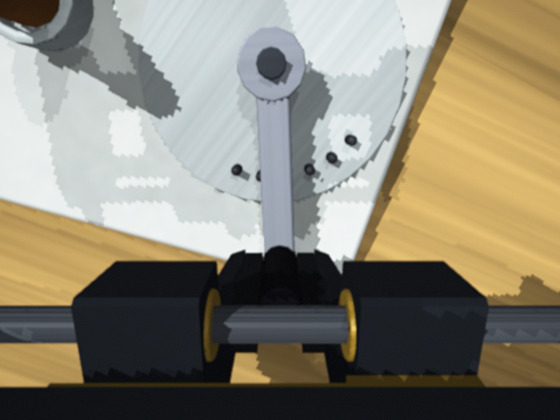

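View pics/s7c.png

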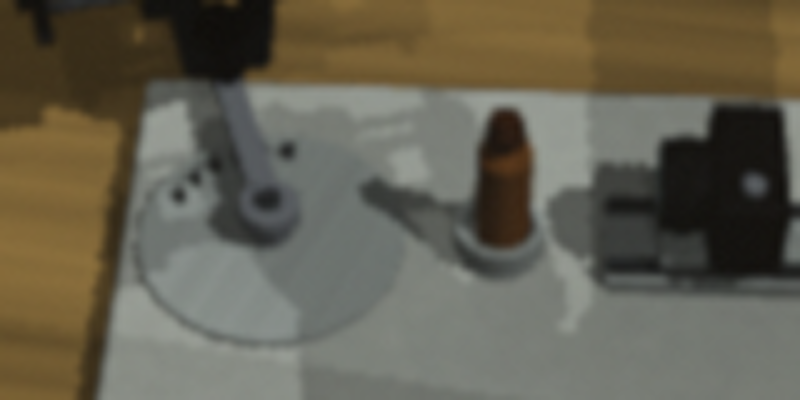

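The wrist view shows pins 1–3 to the right at (350,140), (331,157) and (309,169), pin 4 hidden under the arm, and pins 5 and 6 to the left at (258,176) and (236,170). The arm is therefore in the gap between teeth 4 and 5. The measured angle from tooth 1 is 0.85–0.87 rad, against a window of 0.77–0.98. The scene crop shows the mount upright in the cup. Handing in.

```bash
python3 -c "
from station import bot
print(bot.job_done())"; python3 ang.py
```

```text
the job is handed in; nothing more can be done
None
the job is handed in; nothing more can be done
```

The seed head's brown wooden mount stands upright and released in the cup. The lever is held in the gap between the fourth and fifth teeth, with the gripper still on the knob. I handed the job in at about 20 s of the 72 s allowed; no verdict was reported.

**Mount:** the last wrist-camera fit put it about 1 mm from the cup's centre, at (0.572, 0.056) against (0.572, 0.055). It looked upright in the picture.

**Lever:** the push force fell just past about 0.40, 0.65 and 0.90 rad, and again after about 1.15 rad. That makes four clicks, where the pin fit predicted them. The arm then measured 0.85 rad past the first tooth by the wrist camera and the arm's own pose, and 0.87 rad by the scene camera; the window is 0.77 to 0.98. The push was about 7 N against the spring, with the knob gripped.

**Checks that disagreed or were not made:**
- Early on, the arm's reported position and the camera positions differed by about 2 mm, so I corrected the mount by about 3.5 mm before lowering it.
- The scene and top cameras gave rougher circle fits of the standing mount, 2 to 4 mm off at cylinder height and up to about 10 mm at the seed head. I relied on the wrist camera instead.
- I did not measure the other things on the bench afterwards. No contact with them was seen.

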